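# Dim the lamp and slide the filter into its detent

## Task

Turn the lamp's dimmer knob fully anticlockwise (seen from above) to its end stop. Only then take the filter slide by its upright tab and push it along its rail until you feel its ball click into the notch over the lamp's lens, and finish still gripping the tab, with the slide at rest in the notch: do not let go. Leave the small box, the little bottle and the jar beside them where they are.

Things in the scene. Friction and masses are not known exactly. Their poses are not given: they have to be found in the camera images.
- dimmer (a joint): angle of the black dimmer knob in rad: 0 at the anticlockwise end stop (lamp off), growing as it is turned clockwise seen from above; range 0 to 4.7, starts between 0.9 and 2.6. It turns stiffly (0.04 N m) and stays where it is left.
- dimmer_grip (a point): point on the knob's vertical axis, 97 mm above the bench, where to grip it. The grip is an upright bar 42 x 14 mm, from 74 to 104 mm above the bench, on a round skirt 44 mm across; the point's x axis lies along the bar's 42 mm length and turns with the knob, y across its 14 mm; z up.
- supply: white box (lamp supply), 180 (x) x 120 (y) mm and 60 mm high, fixed to the bench; origin at the centre of its underside. The dimmer knob stands on its top, 40 mm to -x of its middle.
- rail: fixed aluminium rail on a dark base plate 70 x 320 mm; origin at the centre of its underside on the bench; +y along the rail is the way from the slide's start to the notch; z up. Rail top 32 mm above the bench, end stops 44 mm high at both ends. The rail may stand to the right or to the left of the lamp supply.
- slide: filter slide: dark steel plate 60 mm long (along the rail), with a round glass filter on its +x side and an upright tab on top; runs along the rail's y, 110 mm either side of the rail's middle, and starts within 30 mm of the -y end. Origin on the rail's centre line at the middle of the plate's underside, 34 mm above the bench; axes as the rail's. Plate top 46 mm above the bench.
- slide_ball (a point): the slide's sprung ball, hidden under the middle of the plate (32 mm above the bench). The slide moves with about 1 N friction (plus 4 N per m/s) and stays where it is left; over the notch, 10 mm wide, the ball drops 2 mm and draws the slide to the notch's middle with up to 5 N. Pushing it out again takes about 8 N; nothing else resists before the end of the travel.
- slide_tab (a point): point in the slide's upright aluminium tab at which to grip it, 70 mm above the bench, 6 mm to -x of the slide's centre line; axes as the rail's. The tab is 26 mm (x) by 12 mm (y, along the rail), from 46 to 88 mm above the bench, centred on the slide along the rail.
- notch (a point): the detent notch, on the rail's centre line 34 mm above the bench; axes as the rail's. The slide sits in the notch when its origin is at this point. A small steel index block with a black line stands 28 mm to -x of it; in the notch the white line on the slide meets that line. The notch lies 0 to 70 mm to +y of the rail's middle and does not move.
- lamp: black round lamp with a glass lens on top, 62 mm across, 34 mm high, clamped to the rail together with the notch; origin on the rail's centre line on the bench, straight below the notch; the lens is centred 62 mm to +x of it. With the slide in the notch its filter lies exactly over the lens.
- cover_box: small loose white and clear box, 42 x 52 x 20, lying on the rear of the lamp supply (bystander, origin at the centre of its underside)
- oil_bottle: small loose amber bottle, 28 across, 65 high, behind the rail (bystander, origin at the centre of its underside)
- jar: small loose white jar, 40 across, 50 high, behind the rail (bystander, origin at the centre of its underside)
Mind the look-alikes: they are no part of the job. Leave any blue or turquoise look-alike of the supply alone.

How it is judged:
By the outcome, as a careful person would: the job done as asked, in the order asked, and still so for the second after the job is handed in, while the arm keeps its last pose, push and grip.
It also fails if it takes over 72 s, if anything falls off the work surface, if the arm or the gripper's body presses on something with over 40 N, if the wrist force passes 120 N, or if a joint passes its speed limit or range.

## Robot

A 6-joint arm with a two-finger parallel gripper is mounted at the origin on the work surface. World frame = base frame: x ahead of the robot, y to its left, z up, the work surface at z = 0. Lengths are in m, angles in rad, forces in N, time in s.
With the tool pointing down it reaches from about 0.325 to 0.75 m from the base axis. Payload 7.6 kg.
Tool frame: the origin (TCP) lies on the mounting face of the last link; the fingertips stand 173 mm ahead of it and the grasp point (between the pads) lies 155 mm ahead of it; z points along the fingers, y is the direction in which the jaws open and shut (so a half turn about z gives the same grasp; the last joint's range is limited). The gripper opens to 85 mm and grips with 20 to 120 N. Pads are 22 mm wide; open, the fingers measure 114 mm over their backs; the gripper's body (76 mm by 85 mm) begins 54 mm behind the grasp point. The pads swing forward as they close: fully open they stand 13 mm farther back than shut.
Start: joints at [-1.296, 0.052, 1.401, -0, 1.689, -0.07], TCP at [0.177, -0.494, 0.405] pointing down, gripper open.
Joint ranges: [-2.9, 2.9], [-0.91, 2.17], [0.12, 2.37], [-1.06, 4.2], [0.26, 2.73], [-2.93, 2.93]. Speed limits (rad/s): [2.57, 2.57, 3.01, 3.14, 3.14, 3.14].

## Interface

Orientations are given as a 3x3 rotation matrix whose columns are the frame's x, y, z axes.
In Python, from station import status, imaging, ticket, models gives the robot as it stands.
- The arm moves only by the shell command python3 -m inch 'ROWS' [OPENING] [FORCE]. ROWS is JSON, a list of rows, each a list of 4 numbers: the shift along the tool's x, y, z in mm, then the turn about the tool's z in rad. A call has exactly 10 rows; each row shifts and turns the commanded pose from where the row before left it, along the tool's axes as they then stand; what a row does not reach is not made up. A row lasts 1/12 s, in which the tool goes at most 41.7 mm and 7.16 degrees, less where a joint would pass 70% of its speed; a pose out of reach is approached as far as the arm can. A call is refused whole if a number of a shift passes 41.7 or a number of a turn 0.125, either way. A call with a gripper value outside its range is refused whole. OPENING is the opening, from 0 (shut) to 1 (fully open), set as the call begins (- or left out, the last holds). The fingers move at their own pace and stop on an object; FORCE is the grip in N (left out, the last holds). Time passes only in rows, so rows that do not move let the fingers close, or fill a call up. It gives the time, the measured TCP pose, the force and the opening at its end, in the units of the state.
- status.read_state(): the state, without advancing time (a new reading comes with each control period).
- imaging.get_image(name): name is "side" or "top"; returns the picture (384x512x3 uint8, red, green, blue); there is no depth.
- imaging.camera_model(name): a dict with "K" (3x3 intrinsics, pixels), "R" (3x3) and "t" (3): a world point X has camera coordinates R X + t. Camera axes: x right, y down, z forward; pixel columns grow to the right and rows downward; lengths in m; the calibration is good to about 2 mm. A picture is of the moment at which its call begins. camera_model takes no time and is no camera call.
- ticket.close_job(): hands the job in, once; it reports no verdict.
Trained networks look in the newest picture that a camera, given by its name, has taken for a name from the list of things; names that differ only in an ending like _2 or _b are one class to them, and where a whole thing is asked for, a point or a joint stands for the part that bears it (a point fixed in the world has none). Each returns a list of dicts, best first, with "score" (0 to 1); they miss things now and then, are a little off and sometimes report something else, mostly with a low value. They report only what shows in the picture. A call takes as long as a camera call. They do not tell look-alikes from the thing itself.
- models.boxes_of(camera, label): "position" ([x, y, z] in m, in the coordinates of the camera as it stood for that picture, good to about 4 mm: the middle of the surface that is visible of it).
- models.tip_of(camera, label): "position" ([x, y, z] in m, in the coordinates of the camera as it stood for that picture, good to about 4 mm: a listed point, or the origin of a listed thing).
The state is a dict: "time": time; "joint_positions": joint angles; "dq": joint speeds; "effort": joint torques, N m; "position": TCP position; "tool_rot": TCP orientation; "force": force on the tool from outside, world axes, zero at the start; "moment": the same for the moment, N m; "width": finger opening in m.
Only numpy, scipy, OpenCV 4.12 (cv2) and the standard library are available. Lean on these libraries where they do the work, as an engineer would, in place of code of your own. Each camera call takes 0.05 s, during which the arm holds its last target. There are 200 camera calls.

## Working session

There is one attempt and no reset: what is moved stays moved. The work goes in short steps, Python scripts to look and compute and a shell command to move; the robot and the scene stay as the last step left them, time stands still between calls to the robot, and variables do not carry over. Pictures are saved under pics/ and viewed, about 8 in all and at most 12, crops included, and the job is handed in when it is done.

```bash
ls; mkdir -p pics; cat > h.py <<'E'
import numpy as np,cv2
from station import status,imaging,ticket,models
def pic(n,f,crop=None,s=1):
    im=imaging.get_image(n)[:,:,::-1].copy()
    if crop: im=im[crop[1]:crop[3],crop[0]:crop[2]]
    if s!=1: im=cv2.resize(im,None,fx=s,fy=s,interpolation=cv2.INTER_CUBIC)
    cv2.imwrite('pics/'+f,im); return im
def w(n,p):
    c=imaging.camera_model(n); R=np.array(c['R']);return R.T@(np.array(p)-np.array(c['t']))
def px(n,X):
    c=imaging.camera_model(n); q=np.array(c['K'])@(np.array(c['R'])@np.array(X)+np.array(c['t']));return q[:2]/q[2]
def ray(n,uv,z):
    c=imaging.camera_model(n);R=np.array(c['R']);o=-R.T@np.array(c['t'])
    d=R.T@np.linalg.inv(np.array(c['K']))@np.array([uv[0],uv[1],1.]);return o+d*(z-o[2])/d[2]
def find(n,l,f='tip_of'):
    for d in getattr(models,f)(n,l)[:4]:
        p=w(n,d['position']); print(n,l,f,round(d['score'],2),p.round(4),px(n,p).round(0),{k:v for k,v in d.items() if k not in('score','position')} or '')
E
python3 - <<'E'
from h import *
a=pic('side','s0.png');b=pic('top','t0.png')
s=status.read_state();print(s['time'],np.round(s['tool_rot'],3),s['width'])
for n in('top','side'):
    c=imaging.camera_model(n);print(n,(-np.array(c['R']).T@np.array(c['t'])).round(3),np.round(c['R'],2))
    for l in('dimmer_grip','supply','rail','slide_tab','slide','notch','lamp'): find(n,l)
E
```

```text
pics
0.1 [[ 0.941  0.338 -0.   ]
 [ 0.338 -0.941  0.001]
 [ 0.    -0.001 -1.   ]] 0.0854373255800931
top [0.303 0.132 1.113] [[-0.   -1.    0.01]
 [-0.98  0.   -0.21]
 [ 0.21 -0.01 -0.98]]
top dimmer_grip tip_of 0.79 [ 0.2523 -0.195   0.0935] [373. 293.] 
top dimmer_grip tip_of 0.77 [0.234  0.2747 0.0937] [195. 301.] 
top dimmer_grip tip_of 0.76 [0.3563 0.5101 0.0903] [109. 254.] 
top dimmer_grip tip_of 0.71 [0.4888 0.2135 0.0959] [219. 205.] 
top supply tip_of 0.84 [ 0.2725  0.2768 -0.0013] [199. 285.] 
top supply tip_of 0.8 [ 0.2872 -0.1895 -0.0036] [360. 279.] 
top supply tip_of 0.79 [0.4012 0.5156 0.0019] [119. 240.] 
top supply tip_of 0.68 [ 0.5263  0.224  -0.0014] [219. 199.] 
top rail tip_of 0.66 [ 0.509  -0.1553  0.0025] [344. 204.] 
top slide_tab tip_of 0.58 [ 0.4814 -0.2502  0.0716] [384. 209.] 
top slide tip_of 0.62 [ 0.4831 -0.2533  0.0369] [381. 210.] 
top notch tip_of 0.61 [ 0.5265 -0.0979  0.0385] [327. 196.] 
top lamp tip_of 0.6 [ 5.236e-01 -9.600e-02  2.000e-04] [324. 199.] 
side [ 1.047 -0.861  0.965] [[ 0.87  0.49  0.02]
 [ 0.31 -0.52 -0.79]
 [-0.38  0.7  -0.61]]
side dimmer_grip tip_of 0.81 [ 0.2561 -0.1951  0.0945] [116. 227.] 
side dimmer_grip tip_of 0.58 [0.4831 0.2132 0.0968] [259. 177.] 
side dimmer_grip tip_of 0.52 [0.2305 0.2716 0.0891] [204. 149.] 
side dimmer_grip tip_of 0.48 [0.3563 0.5135 0.0927] [268. 128.] 
side supply tip_of 0.94 [0.5253 0.2264 0.0009] [271. 203.] 
side supply tip_of 0.86 [ 0.2915 -0.1908 -0.0068] [132. 257.] 
side supply tip_of 0.84 [ 0.3957  0.5207 -0.0064] [277. 152.] 
side supply tip_of 0.57 [ 0.2741  0.2815 -0.001 ] [216. 172.] 
side rail tip_of 0.84 [ 0.5084 -0.1506 -0.0045] [203. 276.] 
side slide_tab tip_of 0.64 [ 0.4735 -0.2477  0.0695] [168. 275.] 
side slide tip_of 0.79 [ 0.4771 -0.2441  0.0363] [172. 283.] 
side notch tip_of 0.71 [ 0.5245 -0.098   0.0373] [217. 255.] 
side lamp tip_of 0.93 [ 0.5255 -0.0951  0.004 ] [219. 263.]
```

View pics/s0.png

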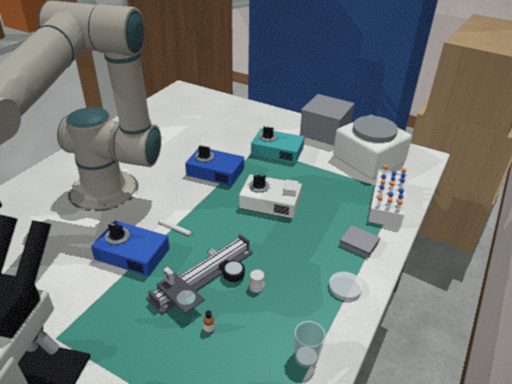

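View pics/t0.png

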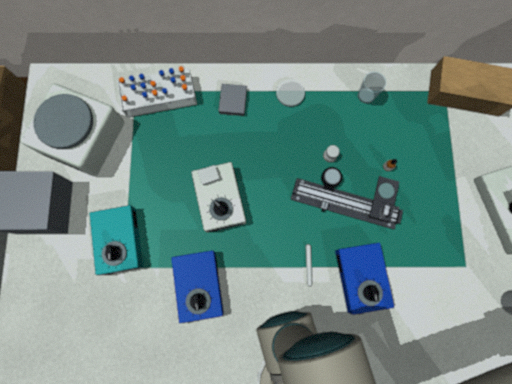

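The pictures show one white supply, at top px (219,200) and side px (271,200). The look-alikes are blue at top (199,285) and (365,278), and turquoise at (115,240). I choose the white one, with its knob at top px (219,206). The rail runs from the slide at top px (384,209) to the lamp at (331,177).

```bash
python3 - <<'E'
from h import *
a=pic('top','t1.png',(184,155,264,240),6)
b=pic('side','s1.png',(230,165,310,225),6)
c=pic('top','t2.png',(280,160,420,235),5)
h=510
m=np.zeros((510+375,960,3),np.uint8);m[:510,:480]=a;m[:360,480:]=b;m[510:,:700]=c
cv2.imwrite('pics/m1.png',cv2.resize(m,(650,599)))
for i in range(3):
    imaging.get_image('top');imaging.get_image('side')
    for n in('top','side'):
        for l in('slide_tab','notch','slide'): find(n,l)
E
```

```text
top slide_tab tip_of 0.74 [ 0.4804 -0.2486  0.067 ] [383. 209.] 
top notch tip_of 0.85 [ 0.5275 -0.0962  0.0387] [327. 195.] 
top slide tip_of 0.77 [ 0.4828 -0.253   0.0359] [381. 210.] 
side slide_tab tip_of 0.58 [ 0.4726 -0.2495  0.0678] [168. 276.] 
side notch tip_of 0.82 [ 0.5228 -0.0947  0.0354] [218. 255.] 
side notch tip_of 0.49 [0.5765 0.2542 0.054 ] [290. 190.] 
side slide tip_of 0.86 [ 0.4763 -0.2505  0.0353] [170. 285.] 
top slide_tab tip_of 0.94 [ 0.4778 -0.2506  0.0697] [384. 210.] 
top notch tip_of 0.59 [ 0.5298 -0.0974  0.0386] [327. 195.] 
top slide tip_of 0.85 [ 0.4825 -0.2542  0.0356] [381. 210.] 
side slide_tab tip_of 0.83 [ 0.4745 -0.246   0.0662] [169. 276.] 
side notch tip_of 0.83 [ 0.5207 -0.0939  0.0369] [217. 254.] 
side slide tip_of 0.62 [ 0.4779 -0.2494  0.0354] [171. 285.] 
top notch tip_of 0.86 [ 0.5288 -0.0983  0.0391] [328. 195.] 
top slide tip_of 0.72 [ 0.483  -0.2527  0.0352] [381. 210.] 
side slide_tab tip_of 0.68 [ 0.4731 -0.247   0.0689] [168. 275.] 
side notch tip_of 0.66 [ 0.5235 -0.0944  0.0365] [218. 254.] 
side slide tip_of 0.92 [ 0.4761 -0.2464  0.0373] [171. 284.] 
side slide tip_of 0.62 [ 0.4775 -0.2489  0.0332] [171. 286.] 
side slide tip_of 0.6 [ 0.6268 -0.2842  0.0007] [212. 327.]
```

View pics/m1.png

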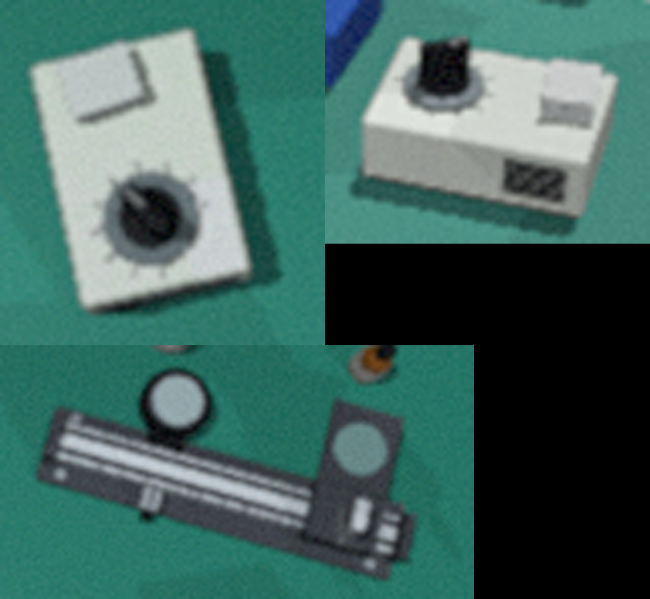

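The mosaic shows the knob's bar running from upper left to lower right, with a white pointer mark at about m1 px (133,195). The slide's tab is at m1 (362,515) and the index block is at (151,500). Next I measure the bar angle with a contrast stretch.

```bash
python3 - <<'E'
from h import *
ims=[imaging.get_image('top').astype(float) for _ in range(6)]
im=np.mean(ims,0)[:,:,::-1]
c=im[190:226,202:238];c=cv2.resize(np.clip(c*2.2-10,0,255).astype(np.uint8),None,fx=11,fy=11,interpolation=cv2.INTER_CUBIC)
ims=[imaging.get_image('side').astype(float) for _ in range(6)]
im2=np.mean(ims,0)[:,:,::-1]
d=im2[168:204,242:278];d=cv2.resize(np.clip(d*2.2-10,0,255).astype(np.uint8),None,fx=11,fy=11,interpolation=cv2.INTER_CUBIC)
cv2.imwrite('pics/k.png',np.hstack([c,d]))
for n in('top','side'):
    for l in('dimmer_grip','supply'): find(n,l)
for X in([.486,.213,.104],[.486,.213,.06],[.486,.213,.097]):print(px('top',X),px('side',X))
for a in range(0,180,15):
    q=[px(n,[.486+.02*np.cos(np.radians(a)),.213+.02*np.sin(np.radians(a)),.104])-px(n,[.486,.213,.104]) for n in('top','side')]
    print(a,*[x.round(1) for x in q])
E
```

```text
top dimmer_grip tip_of 0.74 [0.2329 0.2741 0.0946] [195. 301.] 
top dimmer_grip tip_of 0.65 [0.4899 0.2134 0.0973] [219. 205.] 
top dimmer_grip tip_of 0.54 [0.3596 0.5071 0.0908] [110. 253.] 
top dimmer_grip tip_of 0.46 [ 0.2542 -0.1957  0.0934] [373. 292.] 
top supply tip_of 0.92 [0.4056 0.5125 0.0012] [120. 239.] 
top supply tip_of 0.91 [0.5263 0.2229 0.0039] [219. 198.] 
top supply tip_of 0.9 [ 0.2707  0.2778 -0.0043] [199. 285.] 
top supply tip_of 0.7 [ 0.2934 -0.1918 -0.0036] [360. 277.] 
side dimmer_grip tip_of 0.66 [0.4819 0.2155 0.0974] [259. 177.] 
side dimmer_grip tip_of 0.65 [0.2281 0.2713 0.0887] [203. 149.] 
side dimmer_grip tip_of 0.59 [ 0.2546 -0.1931  0.0972] [116. 226.] 
side dimmer_grip tip_of 0.57 [0.3588 0.5125 0.0937] [268. 128.] 
side supply tip_of 0.93 [ 0.2893 -0.1928 -0.0049] [131. 256.] 
side supply tip_of 0.85 [ 0.2707  0.2797 -0.004 ] [215. 173.] 
side supply tip_of 0.8 [0.5238 0.2245 0.0024] [271. 202.] 
side supply tip_of 0.71 [ 0.3948  0.5198 -0.004 ] [276. 152.] 
[219.35309999 205.54748785] [259.74014824 175.73124429]
[220.55127156 208.29628366] [259.35496681 186.78749714]
[219.5504082  206.00014421] [259.67794312 177.51678084]
0 [ 0.1 -7.2] [5.5 1.9]
15 [-1.8 -6.9] [6.1 1. ]
30 [-3.6 -6.2] [6.3 0.1]
45 [-5.1 -5.1] [ 6.  -0.9]
60 [-6.3 -3.6] [ 5.3 -1.8]
75 [-7.  -1.8] [ 4.3 -2.5]
90 [-7.3  0. ] [ 3.  -3.1]
105 [-7.1  1.9] [ 1.5 -3.5]
120 [-6.4  3.6] [-0.1 -3.6]
135 [-5.3  5.1] [-1.7 -3.5]
150 [-3.8  6.3] [-3.2 -3.2]
165 [-2.  7.] [-4.5 -2.6]
```

View pics/k.png

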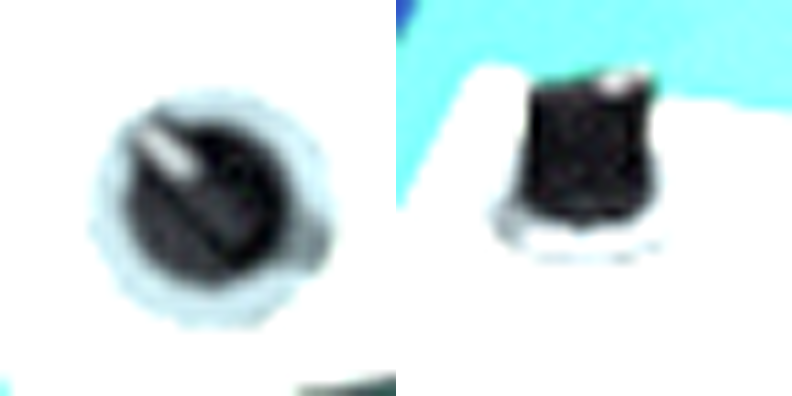

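The pointer in both views gives a bar angle of about 50° in world yaw. The knob axis is at about (0.4855, 0.2135). I move above it.

```bash
python3 -m inch '[[26.5,-28,0,0],[26.5,-28,0,0],[26.5,-28,0,0],[26.5,-28,0,0],[26.5,-28,0,0],[26.5,-28,0,0],[26.5,-28,0,0],[26.5,-28,0,0],[26.5,-28,0,0],[26.5,-28,0,0]]' 0.6 40; python3 -m inch '[[26.5,-28,0,0],[26.5,-28,0,0],[26.5,-28,0,0],[26.5,-28,0,0],[26.5,-28,0,0],[26.5,-28,0,0],[26.5,-28,0,0],[26.5,-28,0,0],[26.5,-28,0,0],[26.5,-28,0,0]]'
python3 -m inch '[[0,0,0,-0.105],[0,0,0,-0.105],[0,0,0,-0.105],[0,0,0,-0.105],[0,0,0,-0.105],[0,0,20,0],[0,0,20,0],[0,0,20,0],[0,0,0,0],[0,0,0,0]]'
cat >> h.py <<'E'
def to(x,y,z,yaw):
    s=status.read_state();R=np.array(s['tool_rot']);d=R.T@(np.array([x,y,z])-s['position'])*1000
    cy=np.arctan2(R[1,0],R[0,0]);print('t',round(s['time'],2),'pos',np.round(s['position'],4),'yaw',cy.round(3),'d_mm',d.round(1),'turn',round(float((cy-yaw+np.pi)%(2*np.pi)-np.pi),3),'F',np.round(s['force'],1),'M',np.round(s['moment'],2),'w',round(s['width'],4),'q',np.round(s['joint_positions'],2))
E
python3 - <<'E'
from h import *
to(.4855,.2135,.252,np.radians(50))
E
```

```text
time: 3.78
position: [0.3323, -0.1391, 0.405]
tool_rot: [[0.941, 0.338, 0.001], [0.338, -0.941, -0.001], [0.001, 0.001, -1.0]]
force: [1.3, -0.4, 0.8]
width: 0.0514
time: 4.62
position: [0.4873, 0.2142, 0.4046]
tool_rot: [[0.941, 0.338, 0.0], [0.338, -0.941, -0.0], [0.0, 0.0, -1.0]]
force: [0.5, -0.4, 0.7]
width: 0.0511
time: 5.45
position: [0.4869, 0.2121, 0.3441]
tool_rot: [[0.645, 0.764, -0.002], [0.764, -0.645, -0.001], [-0.002, -0.001, -1.0]]
force: [-0.6, -0.0, 0.9]
width: 0.0511
t 5.45 pos [0.4869 0.2121 0.3441] yaw 0.87 d_mm [ 0.4 -1.9 92.1] turn -0.003 F [-0.6 -0.   0.9] M [-0.01  0.01  0.02] w 0.0511 q [ 0.34  0.1   1.48 -0.    1.57  1.04]
```

```bash
python3 -m inch '[[0,-1.5,20,0],[0,0,20,0],[0,0,20,0],[0,0,20,0],[0,0,12,0],[0,0,0,0],[0,0,0,0],[0,0,0,0],[0,0,0,0],[0,0,0,0]]' && python3 -m inch '[[0,0,0,0],[0,0,0,0],[0,0,0,0],[0,0,0,0],[0,0,0,0],[0,0,0,0],[0,0,0,0],[0,0,0,0],[0,0,0,0],[0,0,0,0]]' 0 40
python3 - <<'E'
from h import *
to(.4855,.2135,.252,np.radians(50))
pic('side','g1.png',(200,120,310,220),5)
E
```

```text
time: 6.28
position: [0.4862, 0.2132, 0.2541]
tool_rot: [[0.645, 0.764, 0.002], [0.764, -0.645, 0.001], [0.002, 0.001, -1.0]]
force: [0.1, 1.4, -0.3]
width: 0.0512
time: 7.12
position: [0.4849, 0.2138, 0.2532]
tool_rot: [[0.644, 0.765, -0.004], [0.765, -0.644, 0.001], [-0.001, -0.004, -1.0]]
force: [-10.1, 3.5, 7.4]
width: 0.0134
t 7.12 pos [0.4849 0.2138 0.2532] yaw 0.871 d_mm [0.1 0.7 1.2] turn -0.002 F [-10.1   3.5   7.4] M [ 0.55  1.62 -0.04] w 0.0134 q [0.35 0.17 1.58 0.   1.39 1.04]
```

View pics/g1.png

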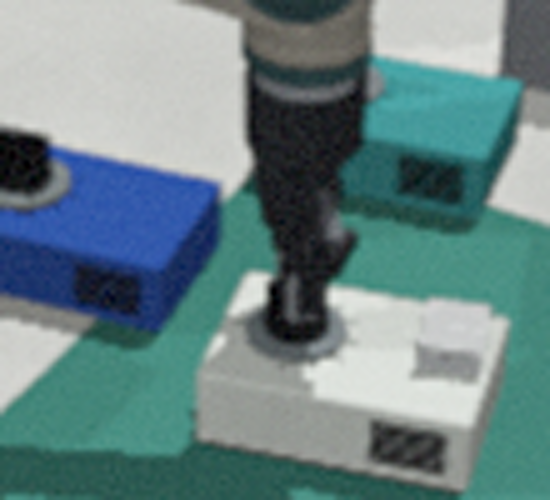

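The gripper holds the bar at width 13.4 mm. I turn it anticlockwise (negative turn), watching the moment.

```bash
python3 -m inch '[[0,-1,0,-0.08],[0,0,0,-0.08],[0,0,0,-0.08],[0,0,0,-0.08],[0,0,0,-0.08],[0,0,0,-0.08],[0,0,0,-0.08],[0,0,0,-0.08],[0,0,0,-0.08],[0,0,0,-0.08]]'
python3 - <<'E'
from h import *
to(.4855,.2135,.252,np.radians(50))
E
```

```text
time: 8.0
position: [0.4844, 0.2142, 0.2532]
tool_rot: [[-0.103, 0.995, -0.003], [0.995, 0.103, 0.001], [0.001, -0.003, -1.0]]
force: [-8.0, 1.0, 7.0]
width: 0.0132
t 8.0 pos [0.4844 0.2142 0.2532] yaw 1.674 d_mm [-0.8  1.   1.2] turn 0.802 F [-8.  1.  7.] M [ 0.29  1.28 -0.08] w 0.0132 q [0.35 0.17 1.58 0.   1.39 0.24]
```

```bash
for i in 1 2 3; do :; done; python3 -m inch '[[0,0,0,-0.04],[0,0,0,-0.04],[0,0,0,-0.04],[0,0,0,-0.04],[0,0,0,-0.04],[0,0,0,-0.04],[0,0,0,-0.04],[0,0,0,-0.04],[0,0,0,-0.04],[0,0,0,-0.04]]'
python3 - <<'E'
from h import *
to(.4855,.2135,.252,np.radians(50))
E
python3 -m inch '[[0,0,0,-0.04],[0,0,0,-0.04],[0,0,0,-0.04],[0,0,0,-0.04],[0,0,0,-0.04],[0,0,0,0],[0,0,0,0],[0,0,0,0],[0,0,0,0],[0,0,0,0]]'
python3 - <<'E'
from h import *
to(.4855,.2135,.252,np.radians(50))
E
```

```text
time: 8.83
position: [0.4843, 0.2142, 0.2532]
tool_rot: [[-0.481, 0.877, -0.003], [0.877, 0.481, 0.001], [0.002, -0.002, -1.0]]
force: [-9.5, 0.1, 6.7]
width: 0.0133
t 8.83 pos [0.4843 0.2142 0.2532] yaw 2.072 d_mm [-1.2  0.7  1.2] turn 1.2 F [-9.5  0.1  6.7] M [ 0.27  1.46 -0.07] w 0.0133 q [ 0.35  0.17  1.58  0.    1.39 -0.16]
time: 9.67
position: [0.4843, 0.2142, 0.2532]
tool_rot: [[-0.644, 0.765, -0.003], [0.765, 0.644, 0.001], [0.003, -0.002, -1.0]]
force: [-8.5, 0.1, 8.5]
width: 0.013
t 9.67 pos [0.4843 0.2142 0.2532] yaw 2.271 d_mm [-1.3  0.5  1.2] turn 1.398 F [-8.5  0.1  8.5] M [0.28 1.46 0.  ] w 0.013 q [ 0.35  0.17  1.58  0.    1.39 -0.35]
```

```bash
for k in 1; do python3 -m inch '[[0,0,0,-0.04],[0,0,0,-0.04],[0,0,0,-0.04],[0,0,0,-0.04],[0,0,0,-0.04],[0,0,0,-0.04],[0,0,0,-0.04],[0,0,0,-0.04],[0,0,0,-0.04],[0,0,0,-0.04]]' >/dev/null; python3 -c "
from h import *
to(.4855,.2135,.252,np.radians(50))"; done
python3 -m inch '[[0,0,0,-0.04],[0,0,0,-0.04],[0,0,0,-0.04],[0,0,0,-0.04],[0,0,0,-0.04],[0,0,0,-0.04],[0,0,0,0],[0,0,0,0],[0,0,0,0],[0,0,0,0]]' >/dev/null; python3 -c "
from h import *
to(.4855,.2135,.252,np.radians(50))"
```

```text
t 10.5 pos [0.4842 0.2141 0.2532] yaw 2.672 d_mm [-1.4  0.   1.2] turn 1.8 F [-10.6   0.3   7.1] M [0.25 1.75 0.  ] w 0.0134 q [ 0.35  0.17  1.58  0.    1.39 -0.76]
t 11.33 pos [0.4842 0.2141 0.2532] yaw 2.91 d_mm [-1.4 -0.3  1.2] turn 2.038 F [-10.5  -0.2   8.5] M [ 0.08  1.82 -0.02] w 0.0134 q [ 0.35  0.17  1.58  0.    1.39 -0.99]
```

```bash
python3 -m inch '[[0,0,0,-0.04],[0,0,0,-0.04],[0,0,0,-0.04],[0,0,0,-0.04],[0,0,0,-0.04],[0,0,0,-0.04],[0,0,0,-0.04],[0,0,0,-0.04],[0,0,0,0],[0,0,0,0]]' >/dev/null; python3 -c "
from h import *
to(.4855,.2135,.252,np.radians(50))"
```

```text
t 12.17 pos [0.4842 0.214  0.2532] yaw -3.053 d_mm [-1.3 -0.6  1.2] turn 2.358 F [-10.1  -0.7   9.6] M [0.05 1.89 0.04] w 0.013 q [ 0.35  0.17  1.58  0.    1.39 -1.31]
```

```bash
python3 -m inch '[[0,0,0,-0.04],[0,0,0,-0.04],[0,0,0,-0.04],[0,0,0,-0.04],[0,0,0,-0.04],[0,0,0,-0.04],[0,0,0,0],[0,0,0,0],[0,0,0,0],[0,0,0,0]]' >/dev/null; python3 -c "
from h import *
to(.4855,.2135,.252,np.radians(50))
pic('top','k2.png',(190,170,250,230),8)"
```

```text
t 13.0 pos [0.4846 0.2139 0.2534] yaw -2.815 d_mm [-0.7 -0.6  1.4] turn 2.595 F [-7.  -0.3  7. ] M [ 0.12  1.23 -0.99] w 0.013 q [ 0.35  0.17  1.58  0.    1.39 -1.55]
```

View pics/k2.png

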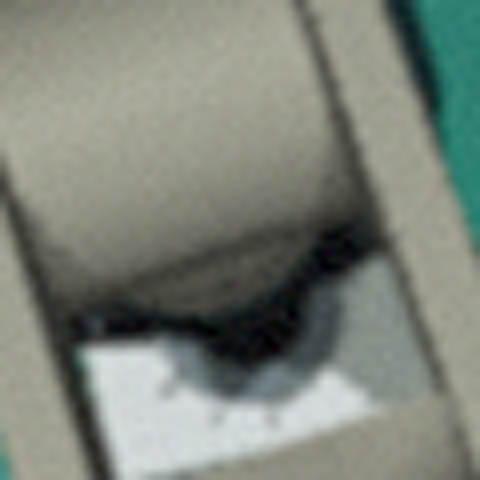

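The arm hides the bar in this view. The moment about z jumped to −1.0 N m against 0.04 for friction, which is the end stop. I nudge once more to confirm.

```bash
python3 -m inch '[[0,0,0,-0.02],[0,0,0,-0.02],[0,0,0,0],[0,0,0,0],[0,0,0,0],[0,0,0,0],[0,0,0,0],[0,0,0,0],[0,0,0,0],[0,0,0,0]]' >/dev/null; python3 -c "
from h import *
to(.4855,.2135,.252,np.radians(50))"
```

```text
t 13.88 pos [0.4847 0.2138 0.2534] yaw -2.777 d_mm [-0.7 -0.6  1.4] turn 2.634 F [-7.3  1.7  7.4] M [ 0.13  1.24 -1.86] w 0.0135 q [ 0.35  0.17  1.58  0.    1.39 -1.59]
```

The end stop is confirmed: the moment doubled to −1.86. I release and rise.

```bash
python3 -m inch '[[0,0,0,0],[0,0,0,0],[0,0,0,0],[0,0,0,0],[0,0,-10,0],[0,0,-20,0],[0,0,-25,0],[0,0,-30,0],[0,0,-30,0],[0,0,0,0]]' 0.5 >/dev/null; python3 -c "
from h import *
to(.478,-.2485,.30,np.radians(73))"
```

```text
t 14.72 pos [0.4855 0.2139 0.3757] yaw -2.773 d_mm [ 174.4 -428.6   73.8] turn 2.236 F [ 0.3 -0.   0.5] M [-0.04 -0.01 -0.05] w 0.0426 q [ 0.35  0.07  1.44 -0.    1.62 -1.59]
```

```bash
python3 -c "
from h import *
pic('top','k3.png',(195,185,245,225),8)
pic('side','k4.png',(235,160,285,200),8)
cv2.imwrite('pics/k5.png',np.hstack([cv2.imread('pics/k3.png'),cv2.imread('pics/k4.png')]))"
python3 -m inch '[[13.6,-33,0,0],[13.6,-33,0,0],[13.6,-33,0,0],[13.6,-33,0,0],[13.6,-33,0,0],[13.6,-33,0,0],[13.6,-33,0,0],[13.6,-33,0,0],[13.6,-33,0,0],[13.6,-33,0,0]]' >/dev/null
python3 -m inch '[[13.6,-33,0,0],[13.6,-33,0,0],[13.6,-33,0,0],[0,0,0,0.0944],[0,0,0,0.0944],[0,0,0,0.0944],[0,0,0,0.0944],[0,0,0,0.0944],[0,0,0,0.0944],[0,0,0,0.0944]]' >/dev/null
python3 -c "
from h import *
to(.4755,-.249,.225,np.radians(163.25))
pic('top','k6.png',(195,185,245,225),8)
pic('side','k7.png',(235,160,285,200),8)
cv2.imwrite('pics/k8.png',np.hstack([cv2.imread('pics/k6.png'),cv2.imread('pics/k7.png')]))"
```

```text
t 16.48 pos [ 0.4744 -0.2501  0.3663] yaw 2.844 d_mm [ -1.1   1.3 141.3] turn -0.005 F [ 0.2  0.1 -0.1] M [-0.05 -0.02  0.03] w 0.0423 q [-0.55  0.1   1.43 -0.    1.62 -1.83]
```

View pics/k8.png

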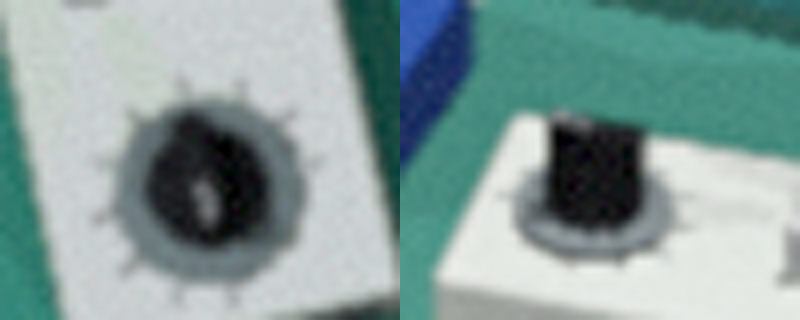

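The knob's pointer now faces image down and slightly right, at about k8 px (208,205), or 199° in world yaw. That is 2.6 rad anticlockwise of its start and matches the stop. Now I lower onto the slide's tab.

```bash
python3 -m inch '[[-1,1.3,20,0],[0,0,20,0],[0,0,20,0],[0,0,0,0],[0,0,0,0],[0,0,0,0],[0,0,0,0],[0,0,0,0],[0,0,0,0],[0,0,0,0]]' >/dev/null
python3 -c "
from h import *
to(.4755,-.249,.225,np.radians(163.25))
print([px('side',[.4755+a*.957*.013,-.249-a*.288*.013,.088]) for a in(-1,1)])
pic('side','a1.png',(130,225,240,315),6)"
```

```text
t 17.42 pos [ 0.476  -0.2493  0.3084] yaw 2.849 d_mm [ 0.6  0.1 83.4] turn 0.0 F [ 0.3 -0.5  0.2] M [0.01 0.04 0.05] w 0.0428 q [-0.55  0.14  1.5  -0.    1.5  -1.83]
[array([165.03409398, 267.93571205]), array([171.10595006, 273.53577185])]
```

View pics/a1.png

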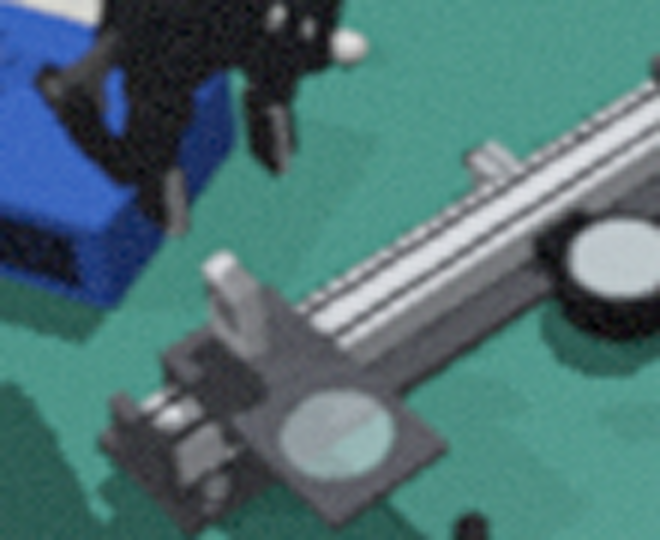

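The crop shows the tab top at about (230,276), against a prediction of (228,274), and the open fingers straddle it. I descend and grip.

```bash
python3 -m inch '[[0.5,0,20,0],[0,0,20,0],[0,0,20,0],[0,0,15,0],[0,0,8,0],[0,0,0,0],[0,0,0,0],[0,0,0,0],[0,0,0,0],[0,0,0,0]]' && python3 -m inch '[[0,0,0,0],[0,0,0,0],[0,0,0,0],[0,0,0,0],[0,0,0,0],[0,0,0,0],[0,0,0,0],[0,0,0,0],[0,0,0,0],[0,0,0,0]]' 0 40
python3 - <<'E'
from h import *
to(.5204,-.1,.225,np.radians(163.25))
E
```

```text
time: 18.3
position: [0.4757, -0.2493, 0.2258]
tool_rot: [[-0.957, 0.288, 0.002], [0.288, 0.957, -0.001], [-0.002, -0.001, -1.0]]
force: [0.1, 0.0, 0.8]
width: 0.0429
time: 19.13
position: [0.4755, -0.2492, 0.2251]
tool_rot: [[-0.958, 0.288, 0.0], [0.288, 0.958, -0.0], [-0.001, -0.0, -1.0]]
force: [-1.9, 0.3, 5.6]
width: 0.0112
t 19.13 pos [ 0.4755 -0.2492  0.2251] yaw 2.849 d_mm [  0.  155.8   0. ] turn -0.0 F [-1.9  0.3  5.6] M [0.23 0.23 0.14] w 0.0112 q [-0.55  0.22  1.58 -0.    1.34 -1.83]
```

Gripped at 11.2 mm on a 12 mm tab. I push along tool +y, which is rail +y.

```bash
python3 -m inch '[[0,6,0,0],[0,6,0,0],[0,6,0,0],[0,6,0,0],[0,6,0,0],[0,6,0,0],[0,6,0,0],[0,6,0,0],[0,6,0,0],[0,6,0,0]]' >/dev/null
cat >> h.py <<'E'
def fr():
    s=status.read_state();R=np.array(s['tool_rot']);print('t',round(s['time'],2),'p',np.round(s['position'],4),'Ftool',(R.T@s['force']).round(1),'Mtool',(R.T@s['moment']).round(2),'w',round(s['width'],4))
E
python3 -c "
from h import *
fr()"
python3 -m inch '[[0,6,0,0],[0,6,0,0],[0,6,0,0],[0,6,0,0],[0,6,0,0],[0,6,0,0],[0,6,0,0],[0,6,0,0],[0,0,0,0],[0,0,0,0]]' >/dev/null
python3 -c "
from h import *
fr()
imaging.get_image('side')
for n in('top','side'):
    imaging.get_image(n)
    for l in('slide_tab','notch','slide'): find(n,l)"
```

```text
t 19.97 p [ 0.4928 -0.1914  0.2251] Ftool [ 2.  -2.5 -4.8] Mtool [ 0.3   0.42 -0.07] w 0.0116
t 20.8 p [ 0.5067 -0.145   0.2251] Ftool [ 3.  -0.5 -6.8] Mtool [ 0.06  0.45 -0.06] w 0.0118
top slide_tab tip_of 0.61 [ 0.5097 -0.1468  0.0677] [347. 199.] 
top notch tip_of 0.69 [ 0.5294 -0.0979  0.0357] [327. 195.] 
top notch tip_of 0.61 [ 0.5244 -0.095   0.0044] [324. 199.] 
top slide tip_of 0.67 [ 0.5095 -0.1464  0.0331] [344. 202.] 
side slide_tab tip_of 0.8 [ 0.505  -0.1442  0.0703] [202. 254.] 
side notch tip_of 0.51 [ 0.5229 -0.0964  0.0373] [217. 255.] 
side slide tip_of 0.79 [ 0.5097 -0.142   0.0351] [204. 264.] 
side slide tip_of 0.4 [ 0.5268 -0.0932  0.0012] [219. 264.]
```

```bash
python3 -m inch '[[0,5,0,0],[0,5,0,0],[0,5,0,0],[0,5,0,0],[0,5,0,0],[0,5,0,0],[0,5,0,0],[0,4,0,0],[0,0,0,0],[0,0,0,0]]' >/dev/null
python3 -c "
from h import *
fr()"
python3 -m inch '[[0,0.2,0,0],[0,0.2,0,0],[0,0.2,0,0],[0,0.2,0,0],[0,0.2,0,0],[0,0.2,0,0],[0,0.2,0,0],[0,0.2,0,0],[0,0.2,0,0],[0,0.2,0,0]]' >/dev/null
python3 -c "
from h import *
fr();pic('side','n1.png',(180,215,260,275),9)"
```

```text
t 22.08 p [ 0.5178 -0.1077  0.2251] Ftool [ 4.1 -0.1 -6.5] Mtool [ 0.08  0.53 -0.12] w 0.0114
t 22.92 p [ 0.5183 -0.1061  0.2251] Ftool [ 3.6  0.6 -6.7] Mtool [ 0.08  0.59 -0.09] w 0.0112
```

View pics/n1.png

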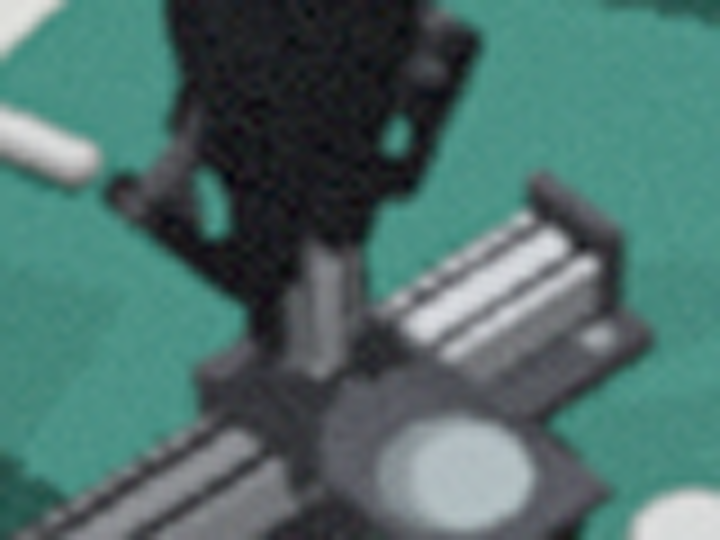

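The filter is nearly over the lens, at about n1 px (470,475). I creep on 2 mm per call, watching the y force.

```bash
python3 -m inch '[[0,0.2,0,0],[0,0.2,0,0],[0,0.2,0,0],[0,0.2,0,0],[0,0.2,0,0],[0,0.2,0,0],[0,0.2,0,0],[0,0.2,0,0],[0,0.2,0,0],[0,0.2,0,0]]' >/dev/null
python3 -c "
from h import *
fr()"
python3 -m inch '[[0,0.2,0,0],[0,0.2,0,0],[0,0.2,0,0],[0,0.2,0,0],[0,0.2,0,0],[0,0.2,0,0],[0,0.2,0,0],[0,0.2,0,0],[0,0.2,0,0],[0,0.2,0,0]]' >/dev/null
python3 -c "
from h import *
fr()"
```

```text
t 23.8 p [ 0.5189 -0.1042  0.2251] Ftool [ 4.1 -0.5 -6.4] Mtool [ 0.05  0.57 -0.11] w 0.0115
t 24.63 p [ 0.5195 -0.1023  0.2251] Ftool [ 4.3 -0.3 -7.5] Mtool [ 0.14  0.49 -0.14] w 0.0113
```

```bash
python3 -m inch '[[0,0.2,0,0],[0,0.2,0,0],[0,0.2,0,0],[0,0.2,0,0],[0,0.2,0,0],[0,0.2,0,0],[0,0.2,0,0],[0,0.2,0,0],[0,0.2,0,0],[0,0.2,0,0]]' >/dev/null
python3 -c "
from h import *
fr()"
```

```text
t 25.47 p [ 0.52   -0.1004  0.2251] Ftool [ 4.5 -0.4 -7.4] Mtool [ 0.08  0.63 -0.06] w 0.0115
```

```bash
python3 -m inch '[[0,0.2,0,0],[0,0.2,0,0],[0,0.2,0,0],[0,0.2,0,0],[0,0.2,0,0],[0,0.2,0,0],[0,0.2,0,0],[0,0.2,0,0],[0,0.2,0,0],[0,0.2,0,0]]' >/dev/null
python3 -c "
from h import *
fr()"
```

```text
t 26.3 p [ 0.5207 -0.0982  0.2251] Ftool [ 3.5  1.9 -7.8] Mtool [-0.12  0.55 -0.06] w 0.0112
```

```bash
python3 -m inch '[[0,0.2,0,0],[0,0.2,0,0],[0,0.2,0,0],[0,0.2,0,0],[0,0.2,0,0],[0,0.2,0,0],[0,0.2,0,0],[0,0.2,0,0],[0,0.2,0,0],[0,0.2,0,0]]' >/dev/null
python3 -c "
from h import *
fr()"
```

```text
t 27.13 p [ 0.5214 -0.0959  0.2251] Ftool [ 4.1  2.7 -6.2] Mtool [-0.45  0.51 -0.15] w 0.0111
```

The force has turned positive: the ball is drawing the slide in. I go on in smaller steps.

```bash
python3 -m inch '[[0,0.2,0,0],[0,0.2,0,0],[0,0.2,0,0],[0,0.2,0,0],[0,0.2,0,0],[0,0,0,0],[0,0,0,0],[0,0,0,0],[0,0,0,0],[0,0,0,0]]' >/dev/null
python3 -c "
from h import *
fr()"
```

```text
t 27.97 p [ 0.5216 -0.0953  0.2251] Ftool [ 3.5  1.4 -6.9] Mtool [-0.21  0.52 -0.11] w 0.0112
```

```bash
python3 -m inch '[[0,0.2,0,0],[0,0.2,0,0],[0,0.2,0,0],[0,0.2,0,0],[0,0.2,0,0],[0,0,0,0],[0,0,0,0],[0,0,0,0],[0,0,0,0],[0,0,0,0]]' >/dev/null
python3 -c "
from h import *
fr()"
```

```text
t 28.8 p [ 0.5218 -0.0946  0.2251] Ftool [ 4.5 -1.4 -7. ] Mtool [ 0.14  0.55 -0.1 ] w 0.0113
```

```bash
python3 -m inch '[[0,0.2,0,0],[0,0.2,0,0],[0,0.2,0,0],[0,0.2,0,0],[0,0.2,0,0],[0,0,0,0],[0,0,0,0],[0,0,0,0],[0,0,0,0],[0,0,0,0]]' >/dev/null
python3 -c "
from h import *
fr()"
```

```text
t 29.63 p [ 0.522 -0.094  0.225] Ftool [ 4.2 -2.3 -7.9] Mtool [ 0.37  0.51 -0.11] w 0.0116
```

The force changed sign between y = −0.0953 and −0.0946, so the middle is near −0.0948. I step back a little to sit in it.

```bash
python3 -m inch '[[0,-0.2,0,0],[0,-0.2,0,0],[0,-0.2,0,0],[0,-0.2,0,0],[0,-0.2,0,0],[0,0,0,0],[0,0,0,0],[0,0,0,0],[0,0,0,0],[0,0,0,0]]' >/dev/null
python3 -c "
from h import *
fr()"
```

```text
t 30.47 p [ 0.5218 -0.0945  0.225 ] Ftool [ 3.2  0.1 -6.6] Mtool [ 0.02  0.55 -0.08] w 0.0117
```

```bash
python3 -m inch '[[0,-0.2,0,0],[0,0,0,0],[0,0,0,0],[0,0,0,0],[0,0,0,0],[0,0,0,0],[0,0,0,0],[0,0,0,0],[0,0,0,0],[0,0,0,0]]' >/dev/null
python3 -c "
from h import *
fr()
a=pic('side','f1.png',(190,210,260,280),8)
b=pic('top','f2.png',(295,160,365,230),8)
cv2.imwrite('pics/f3.png',cv2.resize(np.hstack([a,b]),(800,400)))
for n in('top','side'):
    for l in('slide','notch','cover_box','oil_bottle','jar'): find(n,l)"
```

```text
t 31.3 p [ 0.5218 -0.0946  0.225 ] Ftool [ 3.2 -0.4 -6.9] Mtool [-0.03  0.52 -0.05] w 0.0118
top slide tip_of 0.36 [ 0.5286 -0.0986  0.0338] [327. 195.] 
top cover_box tip_of 0.73 [0.5791 0.2436 0.0621] [210. 176.] 
top oil_bottle tip_of 0.38 [ 0.6255 -0.2912  0.0018] [386. 166.] 
top jar tip_of 0.43 [ 0.6639 -0.1195  0.0041] [330. 154.] 
top jar tip_of 0.19 [ 5.263e-01  2.219e-01 -4.000e-04] [219. 199.] 
side slide tip_of 0.95 [ 0.5201 -0.0945  0.0356] [217. 254.] 
side cover_box tip_of 0.51 [0.5794 0.2533 0.0594] [291. 189.] 
side oil_bottle tip_of 0.45 [ 0.6258 -0.288   0.0016] [211. 328.] 
side jar tip_of 0.64 [ 6.580e-01 -1.135e-01  6.000e-04] [256. 286.]
```

View pics/f3.png

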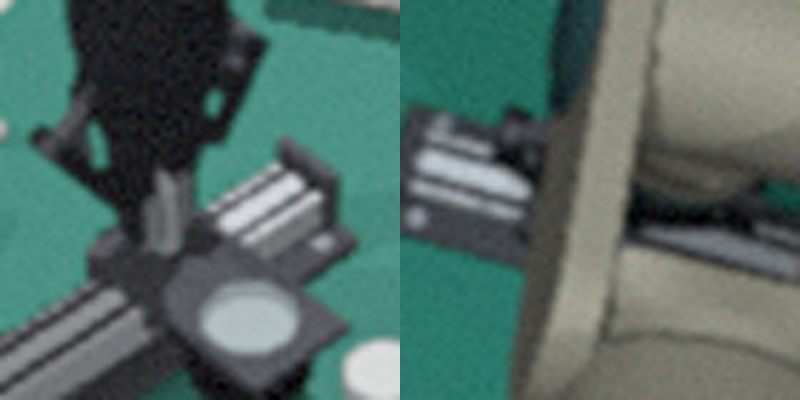

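The filter circle lies over the lens at f3 px (250,318), the slide coincides with the notch estimate, and the forces are near zero. I hand in while still gripping.

```bash
python3 -c "
from station import ticket,status
print(ticket.close_job(), status.read_state()['width'])"
```

```text
the job is handed in; nothing more can be done
the job is handed in; nothing more can be done
```

The dimmer is at its anticlockwise end stop and the filter slide rests in the notch with the tab still gripped. I handed in at about 31 s of the 72 s allowed.

- **Dimmer:** I gripped the knob on the white supply and turned it about 2.6 rad anticlockwise. The moment about the knob's axis rose from about 0.04 to 1.0 and then 1.9 N m. A picture after release shows the pointer at about 199° in world yaw, as expected at the stop.
- **Slide:** I then gripped the tab and pushed it about 160 mm along the rail. The ball first pulled the slide forward with about 2.7 N, then the force reversed to −2.3 N past the middle. I backed off 1.2 mm, leaving about −0.4 N along the rail and a grip width of 11.8 mm.
- **Last checks:** The side view shows the filter over the lens, and the slide estimates agree with the notch estimates to within a few mm. I did not see the index line meet the white line, because the gripper and arm hid it, so the exact seating rests on the force signs. A steady 3 N sideways and 7 N vertical load remained from the grip.
- **Box, bottle and jar:** I measured them only at the end and never took their starting positions. The start and end pictures show no obvious shift, and nothing came near them.

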